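# Unclip the setting gauge and plug it into the stage

### The arm

A 6-joint arm with a two-finger parallel gripper is mounted at the origin on the work surface. World frame = base frame: x ahead of the robot, y to its left, z up, the work surface at z = 0. Lengths are in m, angles in degrees, forces in N, time in s.
With the tool pointing down it reaches from about 0.4 to 0.825 m from the base axis. Payload 7 kg.
Tool frame: the origin (TCP) lies on the centre line of the jaws, within the pads' length; the fingertips stand 19 mm ahead of it and the grasp point (between the pads) is the TCP (r.tip_extent is the distance from the TCP to the fingertips, in m); z points along the fingers, y is the line along which they close (so a half turn about z gives the same grasp; the last joint's range is limited). The gripper opens to 88 mm and grips with 3 to 60 N. Pads are 19 mm wide; open, the fingers measure 130 mm over their backs; the gripper's body (78 mm by 193 mm) begins 47 mm behind the grasp point.
Start: joints at [-50.644, 20.546, 0.682, 0, -70.136, -16.507], TCP at [0.262, -0.622, 0.246] pointing down, gripper open.
Joint ranges: [-176.03, 176.03], [-82.01, 121.73], [-58.28, 71.71], [-173.87, 95.51], [-174.79, -0.11], [-173.66, 173.66]. Speed limits (degrees/s): [136.94, 136.94, 172.46, 180, 180, 180].

### API

Orientations are given as [roll, pitch, yaw] about the fixed x, y, z axes, in that order (R = Rz(yaw) Ry(pitch) Rx(roll)).
In Python, from plant import r gives the robot as it stands. The module is installed in compiled form; this text tells all that it offers.
- The arm moves only by the tool jog_arm, never from a script. Its argument "deltas" is a list that holds one entry, the list of rows, each a list of 5 numbers: the opening, from -1 (shut) to 1 (fully open), then the shift along the world's x, y, z in cm, then the turn about the world's z in rad. In form: [[[claw, dx, dy, dz, turn], ...]]. A call has 1 to 8 rows; each row shifts and turns the commanded pose from where the row before left it; what a row does not reach is not made up. A row lasts 1/8 s, in which the tool goes at most 62.5 mm and 10.7 degrees, less where a joint would pass 70% of its speed; a pose out of reach is approached as far as the arm can. A call with a gripper value outside its range is refused whole. The fingers move at their own pace and stop on an object; "force" is the grip in N (left out, the last holds). Time passes only in rows, so rows that do not move let the fingers close. It gives the time, the measured TCP pose, the force, the opening and the grip force at its end, in the units of the state.
- r.get_state(): the state, without advancing time (a new reading comes with each control period).
- r.capture(name): name is "side" or "top" or "wrist"; returns the picture (420x560x3 uint8, blue, green, red); there is no depth.
- r.camera_info(name): a dict with "fx", "fy", "cx", "cy" (pixels), "view" (4x4, takes a point from world to camera coordinates). Camera axes: x right, y up, looking along -z (the intrinsics and any distortion apply to the point x, -y, -z); pixel columns grow to the right and rows downward; lengths in m; the calibration is good to about 2 mm. A picture is of the moment at which its call begins: read the wrist's pose just before it. camera_info takes no time and is no camera call; for the wrist camera it gives the pose at the moment of the call.
- r.close_job(): hands the job in; it is judged then, once.
The state is a dict: "time_s": time; "joints": joint angles; "qd": joint speeds; "joint_torque": joint torques, N m; "tcp_pos": TCP position; "eef_rot": TCP orientation; "contact_force": force on the tool from outside, world axes, zero at the start; "moment": the same for the moment, N m; "gripper_width": finger opening in m; "gripper_force": force on a finger pad.
Only numpy, scipy, OpenCV 4.12 (cv2) and the standard library are available. Lean on these libraries where they do the work, as an engineer would, in place of code of your own. Each camera call takes 0.05 s, during which the arm holds its last target. There are 200 camera calls.

### The job

Pull the square-ended setting gauge forward out of the two spring clips of its parking rack. Then lay it on the bed of the cross slide stage and push its square end fully home into the square socket, flush with the socket block's face, and let go. Leave the optical flat case, the angle block and the gauge block set where they stand.

Things in the scene. Friction and masses are not known exactly. Their poses are not given: they have to be found in the camera images.
- rack: Fixed parking rack. Origin on the bench under the clips' axis; front is -x. Aluminium shelf 10 mm thick, 210 mm along y, x -95 to +45 mm; front lip (x -95 to -89) 7 mm over the shelf stops the gauge. Two sprung steel C-clips 14 mm wide at y -42 and +42 mm, open to -x, reach x -17 to +22 mm and 50 mm above the bench. Between them (y -35 to +35) the space over the shelf is free, also behind the bar.
- clip_axis (a point): Axis of the clips, where the gauge's bar starts, midway between the clips: 30 mm above the bench, 20 mm above the shelf; axes as the rack's. The bar snaps out over the first 10 to 16 mm of travel to the rack's -x, with a peak of roughly 10 to 18 N on both clips together, is clear of them by 30 mm, and then slides freely on the shelf.
- gauge: Loose steel gauge, 0.45 kg. Origin on its axis, mid-bar; y along the bar to the square end. Bar 22 mm diameter, y -60 to +60 mm; square plug 40 x 40 mm (sides along x, z), y +60 to +100; round collar 40 mm diameter, y -74 to -60. Centre of mass y +10. Starts level in the clips with the rack's axes, plug and collar on the shelf, slid up to 4 mm endways. It may be plugged in with any side up.
- plug_face (a point): Centre of the flat end face of the square plug (gauge y +100 mm); axes as the gauge's.
- stage: Fixed cross slide stage with a knurled brass knob on its -x side (y -120 mm, not used; out to x -120, 46 mm high). Origin on the bench below the socket mouth. Flat aluminium bed, 120 mm wide in x, top 50 mm above the bench, from y -190 mm to the steel socket block: 90 mm wide in x, y 0 to +52 mm, top 111 mm above the bench.
- socket (a point): Mouth of the square socket in the socket block's -y face, on the axis of a gauge lying on the bed: 70 mm above the bench, 20 mm above the bed; axes as the stage's. The plug goes in along +y. Hole 43 x 43 mm (1.5 mm play each side, floor 0.5 mm under the bed's top), 40 mm deep, solid back, mouth chamfered 3 mm. Fully home: plug face 40 mm in, shoulder flush with the block.
- flat_case: Bystander: grey hard plastic optical flat case with a yellow handle, 100 x 130 mm, 61 mm high, origin under its centre.
- angle_block: Bystander: L-shaped steel angle block, 80 x 90 mm, 100 mm high, origin under its centre.
- block_set: Bystander: wooden stand with a row of nine steel gauge blocks, 90 x 140 mm, 46 mm high, origin under its centre.
Mind the look-alikes: they are no part of the job. What is meant by the gauge is not yellow, and is the smaller of those in its own colour.

How it is judged (in metres and radians):
On the way:
1. the gauge bar is out of the clips, more than 30 mm in front of their axis (x of gauge in the frame of clip_axis below -0.03 m), for 0.1 s.
At the end, for the whole second after the job is handed in: The plug's end face is at least 36 mm into the 40 mm deep socket, centred within 5 mm sideways and 6 mm in height, the bar within 0.07 rad of the socket's axis, and the gauge is at rest and released (y of plug_face in the frame of socket between 0.036 and 0.045 m and x of plug_face in the frame of socket between -0.005 and 0.005 m and z of plug_face in the frame of socket between -0.006 and 0.006 m and angle between the y axis of gauge and the y axis of socket, either way round below 0.07 rad and linear speed of gauge below 0.02 m/s); the robot touches nothing.
It fails at once if the optical flat case is moved by more than 15 mm (distance of flat_case from where it was at the start of the episode above 0.015 m).
It fails at once if the angle block is moved by more than 15 mm (distance of angle_block from where it was at the start of the episode above 0.015 m).
It fails at once if the gauge block set is moved by more than 15 mm (distance of block_set from where it was at the start of the episode above 0.015 m).
It also fails if it takes over 67 s, if anything falls off the work surface, if the arm or the gripper's body presses on something with over 40 N, if the wrist force passes 120 N, or if a joint passes its speed limit or range.

## Working session

There is one attempt and no reset: what is moved stays moved. The work goes in short steps, Python scripts to look and compute and a tool call to move; the robot and the scene stay as the last step left them, time stands still between calls to the robot, and variables do not carry over. Pictures are saved under pics/ and viewed, at most 10 in all, crops included, and the job is handed in when it is done.

Besides the shell and the picture viewer there is one more tool, called after "Emit:" by a JSON object that holds its "method" and its "body". jog_arm: Moves the arm, as the interface text tells. Its arguments: {"type":"object","properties":{"deltas":{"type":"array"},"force":{"type":"number"}},"required":["deltas"]}

```bash
mkdir -p pics
python3 - <<'E'
from plant import r
import cv2, numpy as np
for n in("top","side"):
    i=r.camera_info(n); print(n,{k:(np.round(v,4).tolist()) for k,v in i.items()})
    cv2.imwrite(f"pics/{n}0.png",r.capture(n))
print(r.get_state())
E
```

```text
top {'fx': 517.997, 'fy': 517.997, 'cx': 285.8781, 'cy': 212.538, 'view': [[0.1069, -0.9943, -0.0051, -0.114], [0.9733, 0.1037, 0.2048, -0.5185], [-0.2031, -0.0268, 0.9788, -1.1095], [0.0, 0.0, 0.0, 1.0]]}
side {'fx': 397.7707, 'fy': 397.7707, 'cx': 278.1734, 'cy': 210.2342, 'view': [[0.6702, -0.7422, 0.0018, -0.4079], [0.3649, 0.3316, 0.87, -0.2265], [-0.6463, -0.5824, 0.4931, -0.6807], [0.0, 0.0, 0.0, 1.0]]}
{'time_s': 0.1, 'joints': array([-5.06440086e+01,  2.05853201e+01,  6.37960956e-01, -1.65450470e-02,
       -7.01366602e+01, -1.65081181e+01]), 'qd': array([-0.01426505, -0.04580195,  0.03753418,  0.12810942, -0.04790103,
        0.03323966]), 'joint_torque': array([-1.52619908e-03, -5.84163344e+01,  2.93750453e+01,  7.01546609e+00,
        1.01287573e-02, -7.40154110e-05]), 'tcp_pos': array([ 0.26190928, -0.62165799,  0.24473474]), 'eef_rot': array([ 1.79915024e+02, -8.96304165e-03, -1.57157753e+02]), 'contact_force': array([ 0.78980477, -0.16151805, -0.11046702]), 'moment': array([ 0.01993047,  0.05454803, -0.03360322]), 'gripper_force': 0.0, 'gripper_width': 0.08759517258800179}
```

View pics/top0.png

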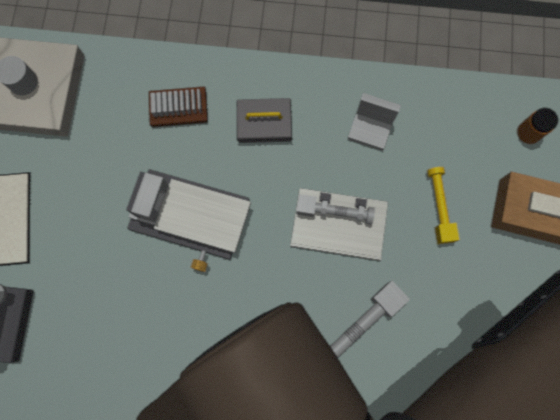

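View pics/side0.png

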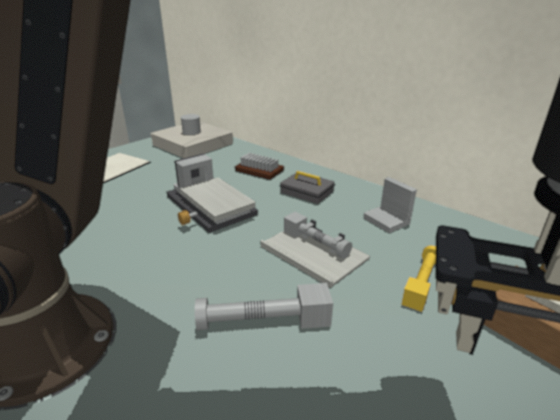

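The top view shows the rack at about (340,225) with the gauge in it: plug at (305,203), collar at (370,214). The stage is at about (190,215), with its socket block at (150,195) and the knob at (201,265). The larger grey gauge at (370,320) and the yellow one at (443,205) are look-alikes. I'll zoom in to get precise corners.

Run:
```python
import cv2
im=cv2.imread("pics/top0.png")
a=cv2.resize(im[180:270,280:400],None,fx=6.5,fy=6.5,interpolation=cv2.INTER_CUBIC)
b=cv2.resize(im[160:280,120:260],None,fx=5,fy=5,interpolation=cv2.INTER_CUBIC)
cv2.imwrite("pics/rack.png",a); cv2.imwrite("pics/stage.png",b)
```

```text
(no output)
```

View pics/rack.png

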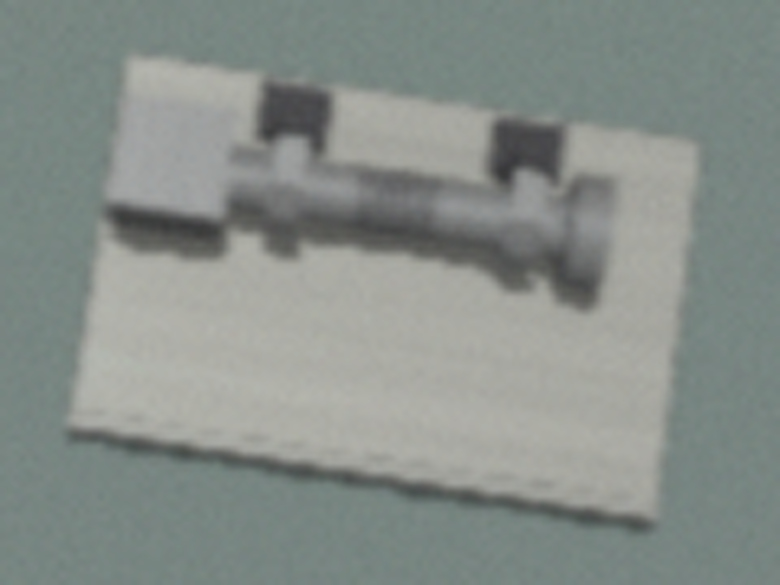

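View pics/stage.png

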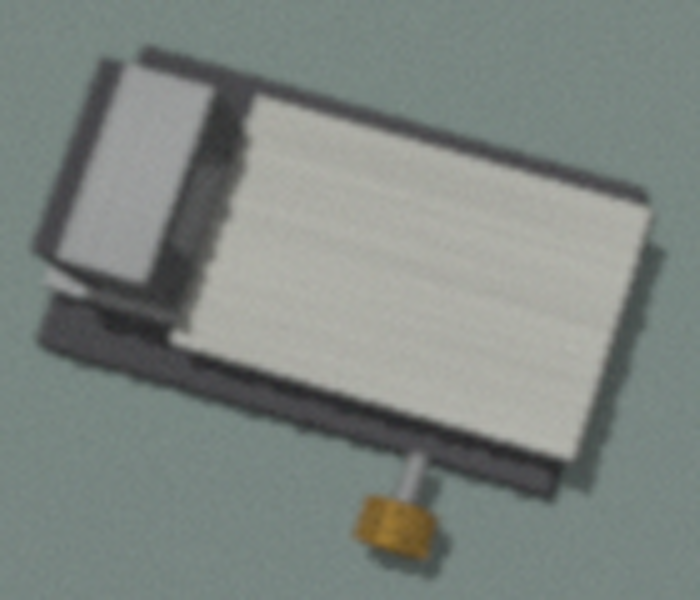

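The rack crop shows the shelf back corners at (130,58) and (698,145), the front lip corners at (70,430) and (655,522), and the plug top at roughly x 108–238, y 97–220. The stage crop shows the block top corners at (125,65), (215,88), (148,283) and (57,262), and the bed's right corners at (652,207) and (575,460). Next I'll fit poses to these.

```bash
cat > h.py <<'E'
from plant import r
import numpy as np, cv2
from scipy.optimize import least_squares
def proj(P,n="top",info=None):
    i=info or r.camera_info(n); V=np.array(i["view"]); c=np.atleast_2d(P)@V[:3,:3].T+V[:3,3]
    return np.c_[i["cx"]-i["fx"]*c[:,0]/c[:,2], i["cy"]+i["fy"]*c[:,1]/c[:,2]]
def w(pose,L):
    L=np.atleast_2d(L)/1000; x,y,a=pose; c,s=np.cos(a),np.sin(a)
    return np.c_[x+c*L[:,0]-s*L[:,1], y+s*L[:,0]+c*L[:,1], L[:,2]]
def unproj(uv,z,n="top",info=None):
    i=info or r.camera_info(n); V=np.array(i["view"]); R=V[:3,:3]; o=-R.T@V[:3,3]
    d=R.T@np.array([(uv[0]-i["cx"])/i["fx"],-(uv[1]-i["cy"])/i["fy"],-1]); return o+d*(z-o[2])/d[2]
def orig(uv,s,off): return (np.array(uv)+.5)/s-.5+np.array(off)
def fit(L,uv,x0):
    i=r.camera_info("top")
    f=least_squares(lambda p:(proj(w(p,L),info=i)-uv).ravel(),x0,x_scale=[.01,.01,.1])
    print(np.round(f.x,4),"yaw",np.degrees(f.x[2]).round(2),"res px",np.round(f.fun.reshape(-1,2),2).tolist()); return f.x
E
python3 - <<'E'
from h import *
uvr=orig([(130,58),(698,145),(70,430),(655,522)],6.5,(280,180))
R=fit([(45,105,10),(45,-105,10),(-95,105,17),(-95,-105,17)],uvr,[.5,-.2,0])
uvs=orig([(125,65),(215,88),(148,283),(57,262),(652,207),(575,460)],5,(120,160))
S=fit([(45,52,111),(45,0,111),(-45,0,111),(-45,52,111),(60,-190,50),(-60,-190,50)],uvs,[.5,.1,0])
for s in (0,4,-4):
  L=[(20,100+s,50),(20,60+s,50),(-20,60+s,50),(-20,100+s,50),(0,-74+s,50),(-20,-74+s,30)]
  print(s,np.round((proj(w(R,L))-[280,180]+.5)*6.5).tolist())
rel=(S[:2]-R[:2]); print(rel, np.hypot(*R[:2]),np.hypot(*S[:2]))
print([unproj(p,.03)[:2].round(3).tolist() for p in((178,106),(264,119),(375,120),(443,205),(390,298))])
E
```

```text
[ 0.5482 -0.1837 -0.051 ] yaw -2.92 res px [[-0.66, -0.45], [0.72, -0.24], [-0.71, 0.18], [0.64, 0.41]]
[ 0.5197  0.2182 -0.174 ] yaw -9.97 res px [[-3.12, -1.1], [1.56, 0.69], [1.3, 0.88], [-3.5, -1.52], [2.1, 0.4], [1.8, 0.48]]
0 [[132.0, 98.0], [245.0, 115.0], [228.0, 226.0], [114.0, 208.0], [620.0, 229.0], [604.0, 296.0]]
4 [[120.0, 96.0], [234.0, 113.0], [217.0, 224.0], [103.0, 207.0], [609.0, 228.0], [593.0, 294.0]]
-4 [[143.0, 99.0], [257.0, 117.0], [240.0, 228.0], [126.0, 210.0], [632.0, 231.0], [615.0, 298.0]]
[-0.02848466  0.40193746] 0.5781333195504121 0.5636364991188888
[[0.765, 0.228], [0.753, 0.019], [0.778, -0.244], [0.588, -0.414], [0.365, -0.307]]
```

Run:
```python
from h import *
uvs=orig([(215,88),(148,283),(652,207),(575,460)],5,(120,160))
L=[(45,0,111),(-45,0,111),(60,-190,50),(-60,-190,50)]
S=fit(L,uvs,[.5,.2,-.17])
print(np.round((proj(w(S,[(45,52,111),(-45,52,111),(60,0,50),(-60,0,50),(-60,52,50),(-105,-120,46),(-120,-120,46),(45,0,50),(-45,0,50),(21.5,0,91.5),(-21.5,0,91.5),(21.5,0,50),(-21.5,0,50)]))-[120,160]+.5)*5).tolist())
```

```text
[ 0.5209  0.222  -0.177 ] yaw -10.14 res px [[-0.04, -0.03], [-0.44, 0.1], [0.5, -0.05], [0.01, -0.04]]
[[102.0, 56.0], [32.0, 251.0], [258.0, 94.0], [171.0, 342.0], [62.0, 311.0], [395.0, 514.0], [385.0, 547.0], [247.0, 125.0], [182.0, 311.0], [208.0, 150.0], [176.0, 242.0], [230.0, 173.0], [199.0, 262.0]]
```

The stage fit is now consistent to 0.5 px, and the predicted back edge and bed corners match the picture. The rack is at (0.548, -0.184, -2.9°) and the stage at (0.521, 0.222, -10.1°). I'll move to hover over the bar.

Emit:
{"method": "jog_arm", "body": {"deltas": [[[1,2.8,4.4,0,0.14],[1,2.8,4.4,0,0.14],[1,2.8,4.4,0,0.14],[1,2.8,4.4,0,0.14],[1,2.8,4.4,0,0.14],[1,2.8,4.4,0,0.14],[1,2.8,4.4,0,0.14],[1,2.8,4.4,0,0.14]]]}}

```text
time_s: 1.1
tcp_pos: [0.4866, -0.2683, 0.2454]
eef_rot: [180.0, 0.0, -92.7]
contact_force: [0.8, -1.6, -0.1]
gripper_width: 0.0879
gripper_force: 0.0
```

Emit:
{"method": "jog_arm", "body": {"deltas": [[[1,2.8,4.4,-2,0],[1,2.8,4.4,-2,0],[1,0,0,0,0]]]}}

```text
time_s: 1.48
tcp_pos: [0.5426, -0.1792, 0.2033]
eef_rot: [179.8, 0.0, -92.8]
contact_force: [-0.6, 0.6, 0.2]
gripper_width: 0.0876
gripper_force: 0.0
```

Run:
```python
from h import *
s=r.get_state(); print(s["time_s"],s["tcp_pos"],s["eef_rot"],s["joints"].round(1))
i=r.camera_info("wrist"); im=r.capture("wrist"); cv2.imwrite("pics/w1.png",im); np.savez("w1.npz",**i)
R=(.5482,-.1837,-.051)
for s in(0,2.5):
  print(s,proj(w(R,[(20,100+s,50),(20,60+s,50),(-20,60+s,50),(-20,100+s,50),(20,-74+s,30),(-20,-74+s,30),(45,105,10),(45,-105,10),(-95,105,17),(-95,-105,17)]),info=i).round(0).tolist())
```

```text
1.475 [ 0.54255913 -0.17917835  0.20334897] [ 1.79806655e+02  2.37671610e-02 -9.27793377e+01] [  1.3  12.8 -16.   -0.  -61.4  -4.1]
0 [[257.0, 285.0], [256.0, 251.0], [294.0, 251.0], [294.0, 285.0], [255.0, 118.0], [295.0, 118.0], [239.0, 272.0], [232.0, 88.0], [355.0, 275.0], [369.0, 87.0]]
2.5 [[257.0, 287.0], [256.0, 253.0], [294.0, 253.0], [294.0, 287.0], [255.0, 121.0], [295.0, 121.0], [239.0, 272.0], [232.0, 88.0], [355.0, 275.0], [369.0, 87.0]]
```

View pics/w1.png

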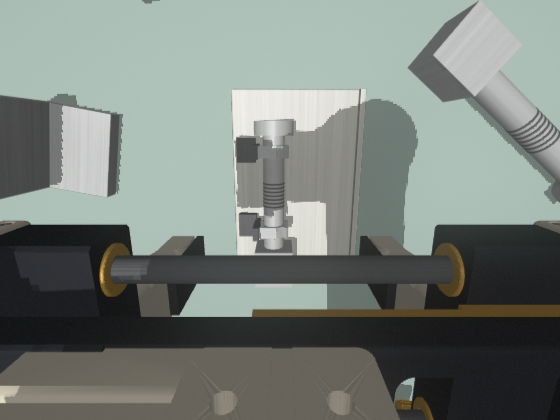

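The wrist view shows the plug edges at columns 256–294, the collar at rows 120–135 and the shelf edges at columns 232 and 367. All of these agree with the fitted pose within about 2 px. Next: descend and grip.

Emit:
{"method": "jog_arm", "body": {"deltas": [[[1,0.6,0.35,-5,0],[1,0,0,-5,0],[1,0,0,-4,0],[1,0,0,-2,0],[1,0,0,-0.9,0],[1,0,0,0,0]]]}}

```text
time_s: 2.28
tcp_pos: [0.548, -0.1791, 0.0367]
eef_rot: [180.0, -0.0, -93.0]
contact_force: [-0.1, -0.0, 0.9]
gripper_width: 0.0878
gripper_force: 0.0
```

Emit:
{"method": "jog_arm", "body": {"deltas": [[[-0.5,0,0,0,0],[-0.6,0,0,0,0],[-1,0,0,0,0],[-1,0,0,0,0],[-1,0,0,0,0],[-1,0,0,0,0]]], "force": 40}}

```text
time_s: 3.02
tcp_pos: [0.5481, -0.1785, 0.0366]
eef_rot: [180.0, -0.0, -93.0]
contact_force: [0.0, 0.3, -0.8]
gripper_width: 0.0328
gripper_force: 0.0
```

Emit:
{"method": "jog_arm", "body": {"deltas": [[[-1,0,0,0,0],[-1,0,0,0,0],[-1,0,0,0,0],[-1,0,0,0,0]]]}}

```text
time_s: 3.52
tcp_pos: [0.5502, -0.1785, 0.037]
eef_rot: [-179.8, -0.0, -92.9]
contact_force: [5.3, -1.5, -3.1]
gripper_width: 0.0209
gripper_force: 40.0
```

Emit:
{"method": "jog_arm", "body": {"deltas": [[[-1,-0.6,0.03,0,0],[-1,-0.6,0.03,0,0],[-1,-0.6,0.03,0,0],[-1,-0.6,0.03,0,0],[-1,-0.6,0.03,0,0],[-1,-0.6,0.03,0,0],[-1,-0.6,0.03,0,0],[-1,-0.6,0.03,0,0]]]}}

```text
time_s: 4.53
tcp_pos: [0.5002, -0.1762, 0.0369]
eef_rot: [-179.9, -0.0, -93.0]
contact_force: [3.5, -0.4, 2.0]
gripper_width: 0.0207
gripper_force: 40.0
```

Emit:
{"method": "jog_arm", "body": {"deltas": [[[-1,0,0,0,0],[-1,0,0,2,0],[-1,0,0,4,0],[-1,0,0,4,0],[-1,0,0,4,0],[-1,0,0,0,0],[-1,0,0,0,0]]]}}

```text
time_s: 5.4
tcp_pos: [0.4979, -0.1758, 0.1746]
eef_rot: [179.7, 0.0, -93.0]
contact_force: [-0.4, 0.3, -5.5]
gripper_width: 0.0209
gripper_force: 40.0
```

Run:
```python
from h import *
s=r.get_state(); print(s["time_s"],s["tcp_pos"],s["eef_rot"],s["contact_force"],s["gripper_width"])
i=r.camera_info("wrist"); im=r.capture("wrist"); im2=r.capture("side")
cv2.imwrite("pics/w2.png",np.hstack([cv2.resize(im,(400,300)),cv2.resize(im2,(400,300))]))
```

```text
5.4 [ 0.49786487 -0.17579705  0.17457333] [ 1.79743445e+02  4.90727805e-02 -9.30281967e+01] [-0.3766247   0.27203425 -5.47505207] 0.020905725010874322
```

View pics/w2.png

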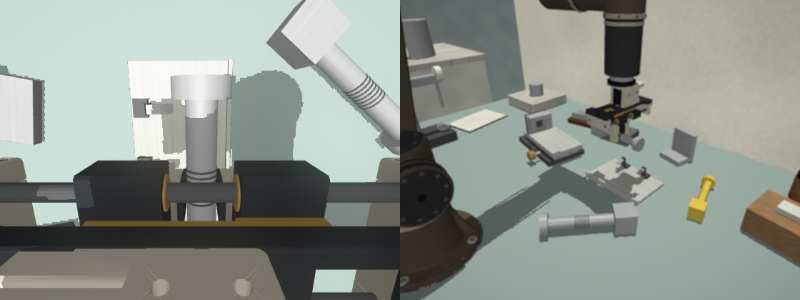

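The pictures show the gauge held level in the jaws, and the rack clips are empty. Next: carry it over the stage.

Emit:
{"method": "jog_arm", "body": {"deltas": [[[-1,0,3,0,-0.02],[-1,0,5,0,-0.02],[-1,0.1,5,0,-0.02],[-1,0.1,5,0,-0.02],[-1,0.1,5,0,-0.02],[-1,0,4,0,-0.024],[-1,0,2,0,0],[-1,0,0,0,0]]]}}

```text
time_s: 6.5
tcp_pos: [0.5025, 0.1146, 0.1754]
eef_rot: [179.9, -0.1, -100.0]
contact_force: [-0.4, -0.8, -5.2]
gripper_width: 0.0213
gripper_force: 40.0
```

Emit:
{"method": "jog_arm", "body": {"deltas": [[[-1,0,0,-2,0],[-1,0,0,-2,0],[-1,0,0,-2,0],[-1,0,0,0,0],[-1,0,0,0,0]]]}}

```text
time_s: 7.12
tcp_pos: [0.5034, 0.1133, 0.117]
eef_rot: [-180.0, -0.0, -100.1]
contact_force: [0.2, 0.2, -4.4]
gripper_width: 0.0209
gripper_force: 40.0
```

Run:
```python
from h import *
s=r.get_state(); print(s["time_s"],s["tcp_pos"],s["eef_rot"],s["contact_force"],s["gripper_width"])
t=r.capture("top"); s=r.capture("side")
a=cv2.resize(t[150:290,110:270],(400,350),interpolation=cv2.INTER_CUBIC)
b=cv2.resize(s[140:260,150:290],(400,343),interpolation=cv2.INTER_CUBIC); b=cv2.copyMakeBorder(b,0,7,0,0,0)
cv2.imwrite("pics/m3.png",np.hstack([a,b])); cv2.imwrite("pics/t3.png",t); cv2.imwrite("pics/s3.png",s)
```

```text
7.125 [0.5034009  0.11333621 0.11699396] [-1.79989925e+02 -1.42888697e-02 -1.00106091e+02] [ 0.21903587  0.17102006 -4.35895512] 0.020932687684211325
```

View pics/m3.png

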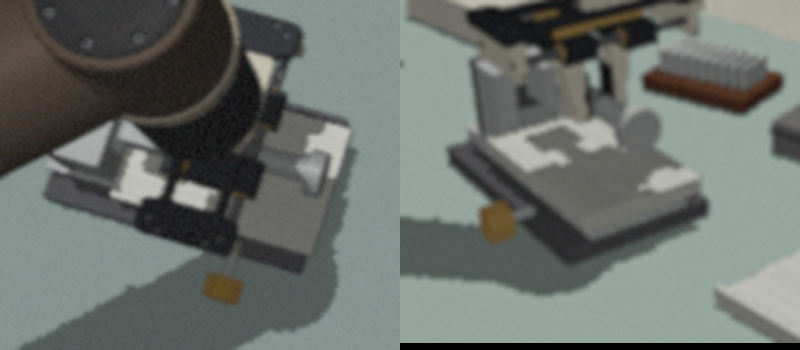

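The gauge is held over the bed with its plug towards the socket block; the knob is clear at the lower left. Next I'll lower it onto the bed with a small lateral correction.

Emit:
{"method": "jog_arm", "body": {"deltas": [[[-1,-0.1,0,-1.5,0],[-1,0,0,-1.2,0],[-1,0,0,-0.8,0],[-1,0,0,-0.3,0],[-1,0,0,-0.1,0],[-1,0,0,0,0]]]}}

```text
time_s: 7.98
tcp_pos: [0.5023, 0.114, 0.0777]
eef_rot: [-180.0, 0.0, -100.1]
contact_force: [0.2, 0.3, -4.7]
gripper_width: 0.021
gripper_force: 40.0
```

Emit:
{"method": "jog_arm", "body": {"deltas": [[[-1,0,0,-0.1,0],[-1,0,0,0,0]]]}}

```text
time_s: 8.22
tcp_pos: [0.5024, 0.114, 0.0769]
eef_rot: [-180.0, 0.0, -100.1]
contact_force: [-0.3, -0.6, -3.6]
gripper_width: 0.021
gripper_force: 40.0
```

Emit:
{"method": "jog_arm", "body": {"deltas": [[[-1,0,0,-0.06,0],[-1,0.09,0.5,0,0],[-1,0.09,0.5,0,0],[-1,0.04,0.2,0,0],[-1,0.04,0.2,0,0],[-1,0,0,0,0]]]}}

```text
time_s: 8.98
tcp_pos: [0.5045, 0.1266, 0.0767]
eef_rot: [180.0, -0.1, -100.1]
contact_force: [-1.7, -7.4, 7.3]
gripper_width: 0.0208
gripper_force: 40.0
```

Emit:
{"method": "jog_arm", "body": {"deltas": [[[-1,0.05,0.3,0.03,0],[-1,0.05,0.3,0,0],[-1,0,0,0,0]]]}}

```text
time_s: 9.35
tcp_pos: [0.5055, 0.1331, 0.0768]
eef_rot: [180.0, -0.1, -100.1]
contact_force: [-0.6, -4.7, 3.6]
gripper_width: 0.021
gripper_force: 40.0
```

Emit:
{"method": "jog_arm", "body": {"deltas": [[[-1,0.07,0.4,0.02,0],[-1,0.07,0.4,0,0],[-1,0.07,0.4,0,0],[-1,0.07,0.4,0,0],[-1,0,0,0,0]]]}}

```text
time_s: 9.98
tcp_pos: [0.5085, 0.1497, 0.0768]
eef_rot: [-180.0, -0.0, -100.1]
contact_force: [-1.3, -4.7, 5.3]
gripper_width: 0.0209
gripper_force: 40.0
```

Emit:
{"method": "jog_arm", "body": {"deltas": [[[-1,0.07,0.4,0.02,0],[-1,0.07,0.4,0,0],[-1,0.07,0.4,0,0],[-1,0,0,0,0]]]}}

```text
time_s: 10.48
tcp_pos: [0.5107, 0.1622, 0.0768]
eef_rot: [-180.0, 0.0, -100.1]
contact_force: [-0.8, -3.1, 4.2]
gripper_width: 0.0209
gripper_force: 40.0
```

Emit:
{"method": "jog_arm", "body": {"deltas": [[[-1,0.04,0.2,0,0],[-1,0.04,0.2,0,0],[-1,0,0,0,0]]]}}

```text
time_s: 10.85
tcp_pos: [0.5114, 0.1661, 0.0767]
eef_rot: [-180.0, 0.0, -100.1]
contact_force: [-0.7, -4.1, 2.6]
gripper_width: 0.0208
gripper_force: 40.0
```

Emit:
{"method": "jog_arm", "body": {"deltas": [[[-1,0.04,0.2,0,0],[-1,0,0,0,0]]]}}

```text
time_s: 11.1
tcp_pos: [0.5115, 0.1668, 0.0766]
eef_rot: [180.0, -0.1, -100.1]
contact_force: [1.1, -9.3, 3.7]
gripper_width: 0.0204
gripper_force: 40.0
```

Emit:
{"method": "jog_arm", "body": {"deltas": [[[-1,0.03,0.15,0,0],[-1,0,0,0,0]]]}}

```text
time_s: 11.35
tcp_pos: [0.5114, 0.1669, 0.0765]
eef_rot: [179.9, -0.2, -100.1]
contact_force: [0.4, -15.1, 6.2]
gripper_width: 0.021
gripper_force: 40.0
```

It stopped hard with a rising axial force at TCP local y = -56 mm, where fully home is expected at about -57. Next: relieve, release, lift and check.

Emit:
{"method": "jog_arm", "body": {"deltas": [[[-1,-0.03,-0.2,0.05,0],[0,0,0,0,0],[0,0,0,0,0],[0,0,0,0,0],[0.2,0,0,0,0],[0.2,0,0,0,0],[0.2,0,0,0,0],[0.2,0,0,0,0]]]}}

```text
time_s: 12.35
tcp_pos: [0.5118, 0.1674, 0.0772]
eef_rot: [-180.0, 0.0, -100.1]
contact_force: [-0.2, -0.0, 0.8]
gripper_width: 0.0527
gripper_force: 0.0
```

Emit:
{"method": "jog_arm", "body": {"deltas": [[[0.2,0,0,1.5,0],[0.2,0,0,4,0],[0.2,0,0,5,0],[0.2,-1,-5,2,0],[0.2,-1,-5,0,0],[0.2,-1,-5,0,0],[0.2,-1,-5,0,0],[0.2,0,-3,0,0]]]}}

```text
time_s: 13.35
tcp_pos: [0.4709, -0.0645, 0.2036]
eef_rot: [-179.9, 0.0, -100.1]
contact_force: [0.3, 0.3, 0.1]
gripper_width: 0.0522
gripper_force: 0.0
```

Emit:
{"method": "jog_arm", "body": {"deltas": [[[0.2,0,-4,0,0],[0.2,0,-4,0,0],[0.2,0,0,0,0],[0.2,0,0,0,0]]]}}

```text
time_s: 13.85
tcp_pos: [0.4718, -0.1427, 0.2028]
eef_rot: [-180.0, 0.0, -100.1]
contact_force: [0.3, 0.5, -0.1]
gripper_width: 0.0525
gripper_force: 0.0
```

Run:
```python
from h import *
s=r.get_state(); print(s["time_s"],s["tcp_pos"],s["contact_force"],s["gripper_width"])
t=r.capture("top")
cv2.imwrite("pics/t4.png",cv2.resize(t[160:280,120:260],None,fx=5,fy=5,interpolation=cv2.INTER_CUBIC))
S=(.5209,.222,-.177)
print(np.round((proj(w(S,[(20,0,90),(-20,0,90),(0,-134,90),(20,-134,70),(-20,-134,70)]))-[120,160]+.5)*5).tolist())
```

```text
13.85 [ 0.47178424 -0.14266119  0.20284634] [ 0.25284835  0.47510428 -0.08956048] 0.052547713278502085
[[208.0, 154.0], [178.0, 240.0], [485.0, 281.0], [505.0, 247.0], [477.0, 332.0]]
```

View pics/t4.png

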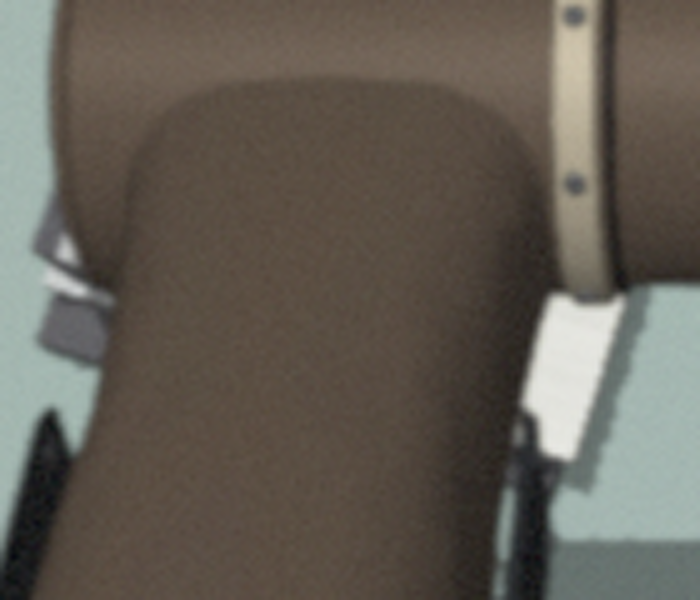

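The arm's elbow hides the stage in this view, so I'll back off towards the start pose.

Emit:
{"method": "jog_arm", "body": {"deltas": [[[0.2,-1,-5,1,0],[0.2,-2,-5,1,0],[0.2,-2,-5,1,0],[0.2,-2,-5,0,0],[0.2,-2.5,-5,0,0],[0.2,-2.5,-5,0,0],[0.2,-2.5,-5,0,0],[0.2,-2.5,-5,0,0]]]}}

```text
time_s: 14.9
tcp_pos: [0.3019, -0.5434, 0.2326]
eef_rot: [-180.0, -0.0, -100.0]
contact_force: [2.4, -0.3, 0.9]
gripper_width: 0.0529
gripper_force: 0.0
```

Emit:
{"method": "jog_arm", "body": {"deltas": [[[0.2,-2,-5,0,0],[0.2,-1,-2,0,0],[0.2,0,0,0,0],[0.2,0,0,0,0]]]}}

```text
time_s: 15.4
tcp_pos: [0.2726, -0.6116, 0.2323]
eef_rot: [-180.0, 0.0, -100.0]
contact_force: [0.2, 1.4, -0.2]
gripper_width: 0.0527
gripper_force: 0.0
```

Run:
```python
from h import *
s=r.get_state(); print(s["time_s"],s["tcp_pos"],s["contact_force"],s["gripper_width"])
t=r.capture("top")
cv2.imwrite("pics/t5.png",cv2.resize(t[160:280,120:260],None,fx=5,fy=5,interpolation=cv2.INTER_CUBIC))
a=cv2.absdiff(t,cv2.imread("pics/top0.png")).max(2)
for n,(x,y) in dict(set=(178,106),case=(264,119),angle=(375,120)).items(): print(n,a[y-30:y+30,x-35:x+35].mean().round(2), np.percentile(a[y-30:y+30,x-35:x+35],99))
```

```text
15.4 [ 0.27263894 -0.61158851  0.23228738] [ 0.21528964  1.36067627 -0.17629395] 0.05270280319731234
set 3.07 10.0
case 2.82 8.0
angle 2.66 7.0
```

View pics/t5.png

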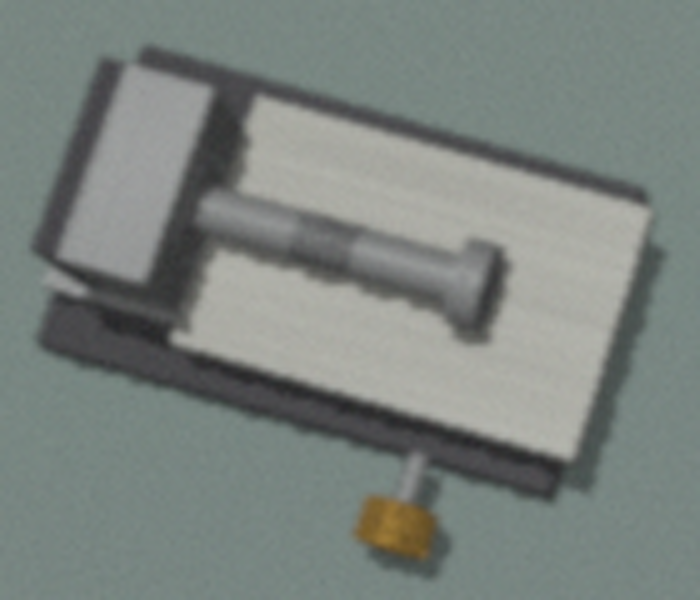

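The plug is fully inside the block. The collar's end edge runs from (503,245) to (480,340), against a home prediction of (505,247) to (477,332), so it is within about 1–2 mm. The bystanders' image patches are unchanged, so I'm handing in.

```bash
python3 -c "
from plant import r
print(r.close_job())"
```

```text
the job is handed in; nothing more can be done
None
```

The gauge is out of the rack clips, lies on the stage bed with its square end home in the socket (to about 1–2 mm by camera) and is released; the bystanders are unmoved, and the job was handed in at about 15 s with no verdict returned.

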